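# Set a picture plaque in the hand-pumped side clamp

### The arm

A 7-joint arm with a two-finger parallel gripper is mounted at the origin on a cart in front of the work surface, level with it; the furniture and walls round the work are solid. World frame = base frame: x ahead of the robot, y to its left, z up, the work surface at z = 0. Lengths are in m, angles in rad, forces in N, time in s.
With the tool pointing down it reaches from about 0.35 to 0.9 m from the base axis. Payload 19.9 kg.
Tool frame: the origin (TCP) lies where the fingers leave the gripper's body, on its centre line; the fingertips stand 73 mm ahead of it and the grasp point (between the pads) lies 54 mm ahead of it; z points along the fingers, y is the line along which they close (so a half turn about z gives the same grasp; the last joint's range is limited). The gripper opens to 85 mm and grips with 20 to 120 N. Pads are 22 mm wide; open, the fingers measure 114 mm over their backs; the gripper's body (76 mm by 85 mm) begins 54 mm behind the grasp point. The pads swing forward as they close: fully open they stand 13 mm farther back than shut.
Start: joints at [1.127, 0.417, -0.01, 1.614, 0.005, 1.111, -0.053], TCP at [0.245, -0.575, 0.304] pointing down, gripper open.
Joint ranges: [-2.81, 2.81], [-0.39, 2.02], [-1.27, 1.25], [0.06, 2.57], [-1.19, 4.33], [0.19, 2], [-2.82, 2.82]. Speed limits (rad/s): [1.89, 1.89, 2.39, 2.39, 3.01, 3.01, 3.01].

### API

Orientations are given as [roll, pitch, yaw] about the fixed x, y, z axes, in that order (R = Rz(yaw) Ry(pitch) Rx(roll)).
In Python, from cell import get_obs, get_image, sign_off gives the robot as it stands.
- The arm moves only by the tool send_rows, never from a script. Its argument "steps" is a list of rows, each a list of 3 entries, a list of its own where there are three numbers: the opening, from -1 (shut) to 1 (fully open), then the shift along the world's x, y, z in m, then the turn about the world's z in rad. A call has 1 to 12 rows; each row is the pose to reach, as a shift and turn from the pose commanded when the call began; what a row does not reach only later rows make up. A row lasts 1/8 s, in which the tool goes at most 62.5 mm and 10.7 degrees, less where a joint would pass 70% of its speed; a pose out of reach is approached as far as the arm can. A call with a gripper value outside its range is refused whole. The fingers move at their own pace and stop on an object; the grip force is fixed at half the most. Time passes only in rows, so rows that repeat a pose let the fingers close. It gives the time, the measured TCP pose, the force, the opening and the grip force at its end, in the units of the state.
- get_obs(): the state, without advancing time (a new reading comes with each control period).
- get_image(name): name is "scene" or "top"; returns a dict with "pixels" (480x640x3 uint8, red, green, blue), "z_map" (480x640 float32, m along the optical axis (not along the pixel's ray), 0 where there is no reading), "mtx" (3x3 intrinsics, pixels), "camera_from_world" (4x4, takes a point from world to camera coordinates). Camera axes: x right, y up, looking along -z (the intrinsics and any distortion apply to the point x, -y, -z); pixel columns grow to the right and rows downward; lengths in m; the calibration is good to about 2 mm. A picture is of the moment at which its call begins.
- sign_off(): hands the job in; it is judged then, once.
The state is a dict: "t": time; "joint_positions": joint angles; "qd": joint speeds; "tau": joint torques, N m; "tool_pos": TCP position; "tool_rot": TCP orientation; "force": force on the tool from outside, world axes, zero at the start; "moment": the same for the moment, N m; "gripper_width": finger opening in m; "gripper_force": force on a finger pad.
Only numpy, scipy, OpenCV 4.12 (cv2) and the standard library are available. Lean on these libraries where they do the work, as an engineer would, in place of code of your own. Each camera call takes 0.05 s, during which the arm holds its last target. There are 200 camera calls.

### The job

Push the wooden picture plaque along the clamp's bed with the fingertips until it is fully home against the end stop, then press the black plunger of the blue hand pump all the way down and let it rise again, stroke after stroke, until the red indicator pin stands fully out and the plaque is clamped. Only push and press: lift nothing, and leave the glue bottle and the sanding block where they are. Finish with the plunger let go and risen to the top.

Things in the scene. Friction and masses are not known exactly. Their poses are not given: they have to be found in the camera images.
- clamp: Hand-pumped side clamp, fixed to the worktop. Origin at worktop height, under the centre of a plaque that is home against the stop; z up; x along the bed to the end stop (the way to push); y across it to the fixed fence. Bed: steel plate, top 8 mm above the worktop, x -143 to +62, y -72 to +75 mm. Blue pump housing: x -36 to +36, y -183 to -118 mm, 66 mm high; the knob on its front is fixed, not needed
- stop_face (a point): Middle of the end stop's face at bed height: a grey bar across the far end of the bed, 22 mm high, 40 mm beyond the clamp's origin; axes as the clamp's
- fence_face (a point): Middle of the fixed fence's face at bed height, 55 mm to the +y side of the clamp's origin; the fence is 24 mm high, runs from x -42 to +44 mm and flares outwards from there to x -73 mm
- jaw_face (a point): Middle of the rubber face of the moving jaw, opposite the fence, 22 mm above the worktop; jaw 52 mm long in x with a flared front end to x -56 mm, top 34 mm above the worktop. At the start it stands 125 to 134 mm from the fence's face
- plaque_mid (a point): Centre (half-way up) of the wooden picture plaque, a loose block 110 x 80 x 15 mm lying on the bed, its centre 50 to 90 mm short of home. The 110 mm side lies across the bed, within 9 degrees; the 80 mm side along the push, so the near edge is 40 mm in front of this point. Home: centre at x = 0 in the clamp's frame. 70 to 150 g, slides with about 1 N. It need not touch the fence: the jaw pushes it there
- plunger_top (a point): Centre of the top of the black mushroom-shaped plunger head, 37 mm across, on top of the pump housing; at rest 112 mm above the worktop. Pressed straight down from above with closed fingers; axis at x = +6, y = -154 mm in the clamp's frame
- plunger (a joint): Plunger of the pump, m: 0 up at rest, 0.018 fully down. A spring brings it back up by itself when it is let go. Pressing takes about 3 N at first and 8 to 15 N at the end of a stroke; at the bottom it meets a hard stop
- ram (a joint): Feed of the ram that carries the jaw towards the fence, m: 0 to 0.009 at the start, at most 0.032. A full stroke feeds it 6.5 mm (the first may differ) and a check valve holds it; strokes under 14 mm, or without letting the plunger rise to the top, feed little or nothing. It cannot be drawn back: pump only once the plaque is home. Four or five full strokes are needed; more pump idle, without harm
- pin (a joint): Red indicator pin, 10 mm in diameter, in a brass collar on top of the small blue ram head that carries the jaw, m: 0 level with the collar, about 0.0165 fully out, after which it rises no more. It rises only while the sprung jaw is pressed back by the plaque: about 3 mm at the last stroke but one, the rest at the last
- glue_bottle: Small glue bottle with a yellow tip, 38 mm in diameter, 119 mm tall, standing to the left of the clamp; origin at the centre of its base. A bystander
- sanding_block: Wooden sanding block 40 x 90 x 31 mm lying in front of the pump; origin at the centre of its underside. A bystander
Not all that is in view belongs to the job. Leave any turquoise look-alike of the part that bears plaque_mid alone.

How it is judged:
By the outcome, as a careful person would: the job done as asked, in the order asked, and still so for the second after the job is handed in, with the robot touching nothing.
It also fails if it takes over 51 s, if anything falls off the work surface, if the arm or the gripper's body presses on something with over 40 N, if the wrist force passes 120 N, or if a joint passes its speed limit or range.

## Working session

There is one attempt and no reset: what is moved stays moved. The work goes in short steps, Python scripts to look and compute and a tool call to move; the robot and the scene stay as the last step left them, time stands still between calls to the robot, and variables do not carry over. Pictures are saved under pics/ and viewed, at most 10 in all, crops included, and the job is handed in when it is done.

Besides the shell and the picture viewer there is one more tool, called as name([rows], argument=value, ...), one row to a line, values as JSON. send_rows: Moves the arm, as the interface text tells. Its arguments: {"type":"object","properties":{"steps":{"type":"array","items":{"type":"array"}}},"required":["steps"]}

```bash
mkdir -p pics; cat > h.py <<'E'
import numpy as np, cv2
from cell import get_obs, get_image, sign_off
def grab(name,tag):
    im=get_image(name); cv2.imwrite(f'pics/{tag}.png',im['pixels'][:,:,::-1])
    np.savez(f'{tag}.npz',**im); return im
def world(im,u,v,z=None):
    "pixel -> world by depth, or by known world height z"
    K=im['mtx'];T=np.linalg.inv(im['camera_from_world'])
    r=np.array([(u-K[0,2])/K[0,0],-(v-K[1,2])/K[1,1],-1.])
    if z is None:
        d=np.median(im['z_map'][v-1:v+2,u-1:u+2]); return T[:3,:3]@(r*d)+T[:3,3]
    w=T[:3,:3]@r; s=(z-T[2,3])/w[2]; return T[:3,3]+s*w
E
python3 - <<'E'
from h import *
for n in('scene','top'):
    im=grab(n,n+'0'); print(n,[k for k in im],im['mtx'].round(1).tolist(),np.linalg.inv(im['camera_from_world'])[:3,3])
o=get_obs();print(o['t'],o['tool_pos'],o['tool_rot'],o['force'],o['gripper_width'])
E
```

```text
scene ['pixels', 'z_map', 'mtx', 'camera_from_world'] [[447.8, 0.0, 312.3], [0.0, 447.8, 238.0], [0.0, 0.0, 1.0]] [-0.18918167  0.43708613  0.44620268]
top ['pixels', 'z_map', 'mtx', 'camera_from_world'] [[579.0, 0.0, 323.4], [0.0, 579.0, 232.5], [0.0, 0.0, 1.0]] [0.46122316 0.20953979 1.42942515]
0.1 [ 0.24490665 -0.57479967  0.30334526] [-3.14057380e+00  9.62287342e-05  4.02802484e-01] [-0.6655512   0.03669777 -0.79245347] 0.08520984705692362
```

View pics/scene0.png

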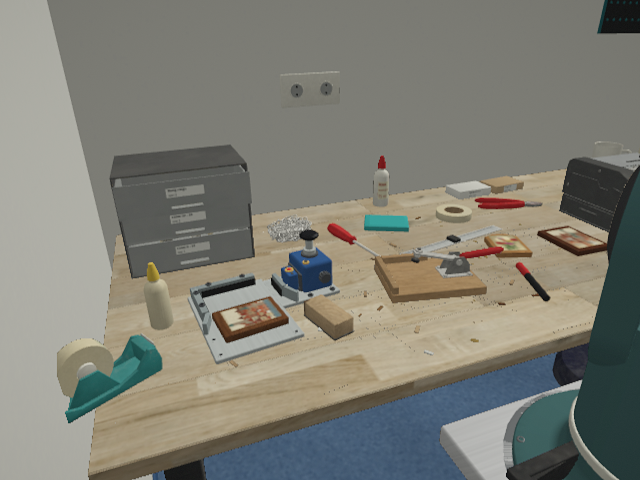

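View pics/top0.png

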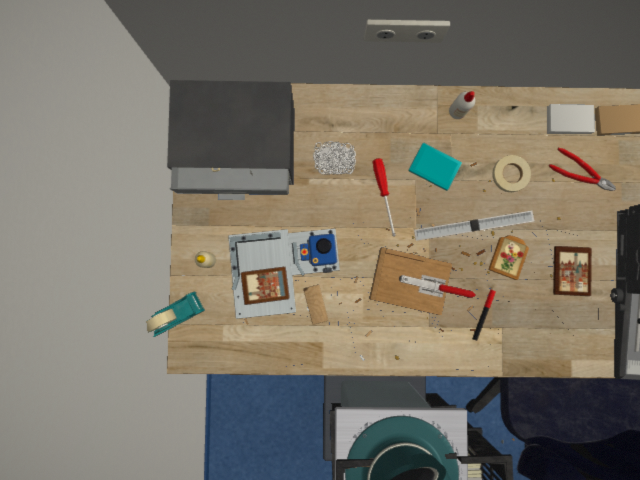

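The plaque in the clamp's bed is at top (265,286). The other framed pieces, at (573,271) and (508,257), and the turquoise one at (435,166) lie off the bed, so they aren't the target. I'll confirm that in an enlarged crop.

```bash
python3 - <<'E'
import cv2
i=cv2.imread('pics/top0.png')[222:332,190:350]
cv2.imwrite('pics/top0c.png',cv2.resize(i,None,fx=5,fy=5,interpolation=cv2.INTER_CUBIC))
E
```

```text
(no output)
```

View pics/top0c.png

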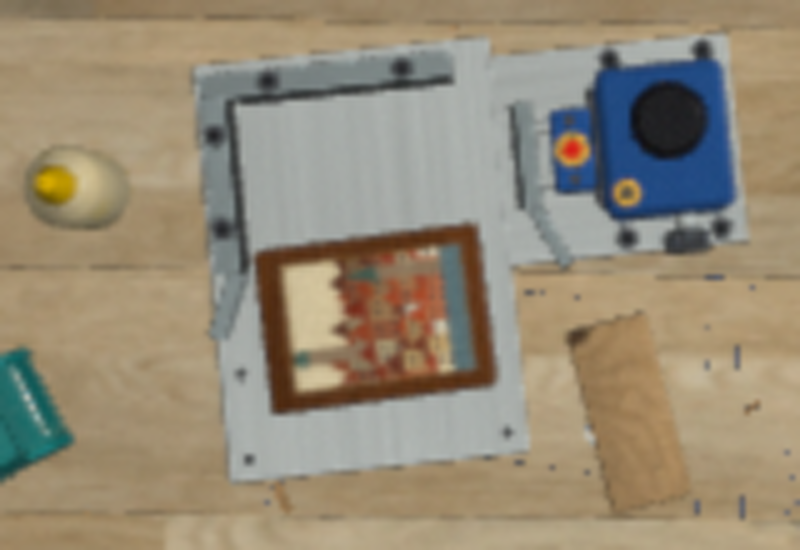

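The crop shows the plaque on the bed (corners at crop (257,256), (475,225), (495,383), (273,412)), the bed corners, and the plunger head centred at (669,119). It's the framed wooden one, not turquoise.

```bash
python3 - <<'E'
from h import *
im=dict(np.load('top0.npz'))
P=lambda u,v,z:world(im,190+u/5-.4,222+v/5-.4,z)
# similarity fit of bed corners
W=np.array([P(*c,.008)[:2] for c in[(232,482),(527,450),(490,38),(194,68)]])
C=np.array([[-.143,.075],[-.143,-.072],[.062,-.072],[.062,.075]])
a=C-C.mean(0);b=W-W.mean(0);
th=np.arctan2((a[:,0]*b[:,1]-a[:,1]*b[:,0]).sum(),(a*b).sum())
R=np.array([[np.cos(th),-np.sin(th)],[np.sin(th),np.cos(th)]]);t=W.mean(0)-R@C.mean(0)
print('yaw',th,'org',t,'resid mm',((C@R.T+t-W)*1e3).round(1).tolist())
Q=np.array([P(*c,.023)[:2] for c in[(257,256),(475,225),(495,383),(273,412)]])
q=(Q-t)@R; print('plaque in clamp',(q*1e3).round(1).tolist(),q.mean(0), 'sizes',np.linalg.norm(Q-np.roll(Q,1,0),axis=1))
pl=P(669,119,.112);print('plunger',pl,'clamp',(pl[:2]-t)@R,'expected',R@[.006,-.154]+t,'depth est',world(im,190+669//5,222+119//5))
for n,c,z in[('jaw near face',(520,205),.034),('jaw far',(515,105),.034),('flare tip',(568,265),.034),('fence tip',(215,337),.032),('pin',(571,149),.05),('stop R',(452,82),.03),('sand TL',(572,335),.031),('sandTR',(645,315),.031)]:
    w=P(*c,z)[:2];print(n,w.round(4),((w-t)@R*1e3).round(1))
E
```

```text
yaw 0.11400591470379311 org [0.51501875 0.34422689] resid mm [[-1.0, 1.2], [-1.4, -1.9], [1.1, -0.2], [1.3, 0.8]]
plaque in clamp [[-34.6, 49.9], [-30.3, -56.3], [-107.1, -58.7], [-110.1, 49.0]] [-0.07053265 -0.00402397] sizes [0.0754573  0.10635936 0.07679698 0.10769107]
plunger [0.53880515 0.19258749 0.112     ] clamp [ 0.00638163 -0.15336093] expected [0.5384987  0.19190915] depth est [0.53964717 0.19352283 0.11297802]
jaw near face [0.501  0.2628] [-23.2 -79.3]
jaw far [0.5491 0.266 ] [ 25.  -81.6]
flare tip [0.4725 0.2392] [-54.2 -99.5]
fence tip [0.4358 0.4079] [-71.4  72.3]
pin [0.5275 0.2383] [   0.3 -106.6]
stop R [0.5601 0.2968] [ 39.4 -52.2]
sand TL [0.439  0.2368] [-87.8 -98.1]
sandTR [0.449  0.2019] [ -81.8 -133.9]
```

send_rows([
  [-0.4, [0.06, 0.05, 0], 0],
  [-0.4, [0.1, 0.1, 0], -0.05],
  [-0.4, [0.14, 0.15, 0], -0.1],
  [-0.4, [0.17, 0.2, 0], -0.15],
  [-0.4, [0.2, 0.25, 0], -0.2],
  [-0.4, [0.22, 0.31, 0], -0.25],
  [-0.4, [0.22, 0.37, 0], -0.289],
  [-0.4, [0.22, 0.43, 0], -0.289],
  [-0.4, [0.21, 0.49, 0], -0.289],
  [-0.4, [0.2, 0.55, 0], -0.289],
  [-0.4, [0.19, 0.61, 0], -0.289],
  [-0.4, [0.18, 0.67, 0], -0.289],
])

```text
t: 1.6
tool_pos: [0.4242, 0.0969, 0.304]
tool_rot: [3.141, -0.0, 0.114]
force: [0.1, 0.2, 0.6]
gripper_width: 0.0254
gripper_force: 0.0
```

send_rows([
  [-0.4, [-0.015, 0.055, 0], 0],
  [-0.4, [-0.03, 0.11, 0], 0],
  [-0.4, [-0.045, 0.165, 0], 0],
  [-0.4, [-0.058, 0.215, -0.03], 0],
  [-0.4, [-0.058, 0.227, -0.08], 0],
  [-0.4, [-0.058, 0.227, -0.13], 0],
  [-0.4, [-0.058, 0.227, -0.17], 0],
  [-0.4, [-0.058, 0.227, -0.2], 0],
  [-0.4, [-0.058, 0.227, -0.2], 0],
])

```text
t: 2.72
tool_pos: [0.3661, 0.3214, 0.1023]
tool_rot: [3.14, 0.003, 0.114]
force: [0.4, 0.7, 0.1]
gripper_width: 0.0258
gripper_force: 0.0
```

```bash
python3 - <<'E'
from h import *
grab('scene','s1'); grab('top','t1')
a=cv2.imread('pics/s1.png')[190:370,130:370]
cv2.imwrite('pics/s1c.png',cv2.resize(a,None,fx=3.3,fy=3.3,interpolation=cv2.INTER_CUBIC))
print(get_obs()['tool_pos'])
E
```

```text
[0.36709898 0.32231149 0.10460064]
```

View pics/s1c.png

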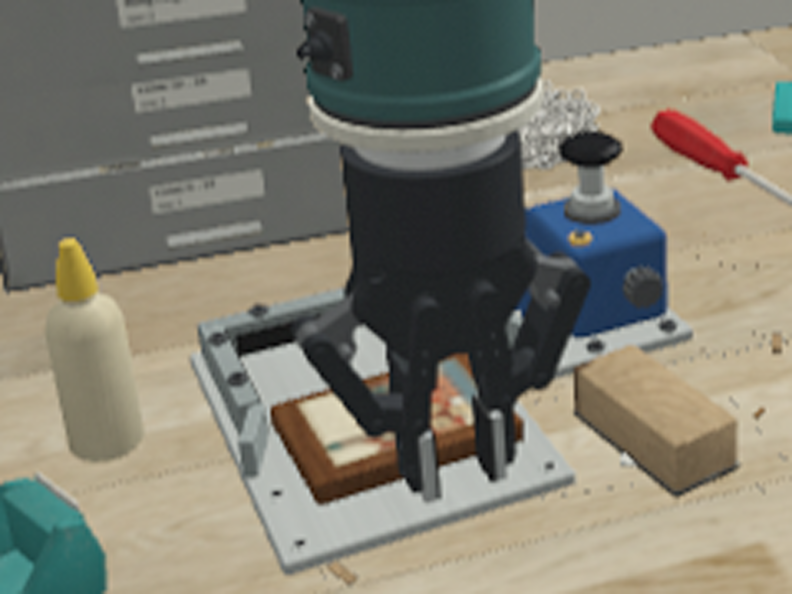

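send_rows([
  [-0.4, [0, 0, -0.012], 0],
  [-0.4, [0, 0, -0.021], 0],
  [-0.4, [0.015, 0.002, -0.021], 0],
  [-0.4, [0.025, 0.003, -0.021], 0],
  [-0.4, [0.035, 0.004, -0.021], 0],
  [-0.4, [0.043, 0.005, -0.021], 0],
  [-0.4, [0.051, 0.006, -0.021], 0],
  [-0.4, [0.059, 0.007, -0.021], 0],
  [-0.4, [0.067, 0.008, -0.021], 0],
  [-0.4, [0.075, 0.009, -0.021], 0],
  [-0.4, [0.083, 0.01, -0.021], 0],
  [-0.4, [0.083, 0.01, -0.021], 0],
])

```text
t: 4.32
tool_pos: [0.4507, 0.332, 0.0828]
tool_rot: [-3.141, -0.0, 0.113]
force: [0.5, -0.4, 0.5]
gripper_width: 0.0255
gripper_force: 0.0
```

send_rows([
  [-0.4, [0.004, 0.0005, 0], 0],
  [-0.4, [0.008, 0.001, 0], 0],
  [-0.4, [0.012, 0.0015, 0], 0],
  [-0.4, [0.012, 0.0015, 0], 0],
])

```text
t: 4.82
tool_pos: [0.4623, 0.3335, 0.0829]
tool_rot: [-3.141, -0.0, 0.113]
force: [0.0, -0.2, 0.0]
gripper_width: 0.0255
gripper_force: 0.0
```

send_rows([
  [-0.4, [0.002, 0.0002, 0], 0],
  [-0.4, [0.004, 0.0005, 0], 0],
  [-0.4, [0.004, 0.0005, 0], 0],
])

```text
t: 5.2
tool_pos: [0.4653, 0.334, 0.0827]
tool_rot: [3.141, 0.001, 0.114]
force: [-6.1, -2.3, 3.2]
gripper_width: 0.0256
gripper_force: 3.0
```

```bash
python3 - <<'E'
from h import *
grab('top','t2'); grab('scene','s2')
a=cv2.imread('pics/t2.png')[222:332,190:350]; b=cv2.imread('pics/s2.png')[250:370,170:330]
z=lambda i:cv2.resize(i,(500,360),interpolation=cv2.INTER_CUBIC)
cv2.imwrite('pics/c2.png',cv2.resize(np.vstack([z(a),z(b)]),(400*2,576)) if 0 else cv2.resize(np.hstack([z(a),z(b)]),(800,288)))
o=get_obs();print(o['force'],o['tool_pos'])
E
```

```text
[-5.09177594 -1.31399129  3.30028181] [0.46527989 0.33392138 0.08270771]
```

View pics/c2.png

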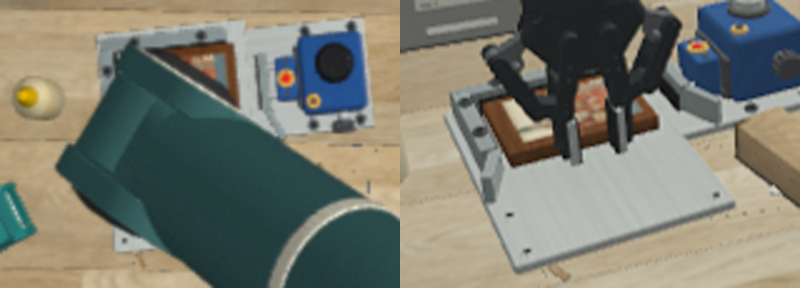

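The plaque has met the stop: 6 N with the tool about 51 mm short of the origin, as expected. I'll press a little harder, back off, rise and check from above.

send_rows([
  [-0.4, [0.002, 0.0002, 0], 0],
  [-0.4, [0.003, 0.0003, 0], 0],
  [-0.4, [0.003, 0.0003, 0], 0],
])

```text
t: 5.68
tool_pos: [0.4657, 0.3342, 0.0825]
tool_rot: [3.139, 0.006, 0.116]
force: [-25.4, -6.3, 18.9]
gripper_width: 0.0256
gripper_force: 12.6
```

send_rows([
  [-0.4, [-0.015, -0.002, 0], 0],
  [-0.4, [-0.04, -0.004, 0.0], 0],
  [-1, [-0.05, -0.004, 0.05], 0],
  [-1, [-0.05, -0.03, 0.1], 0],
  [-1, [-0.05, -0.08, 0.14], 0],
  [-1, [-0.05, -0.14, 0.15], 0],
  [-1, [-0.05, -0.2, 0.15], 0],
  [-1, [-0.05, -0.26, 0.15], 0],
  [-1, [-0.05, -0.26, 0.15], 0],
])

```text
t: 6.8
tool_pos: [0.4188, 0.0704, 0.2329]
tool_rot: [3.14, -0.0, 0.107]
force: [0.3, 0.6, -0.3]
gripper_width: 0.0003
gripper_force: 0.0
```

```bash
python3 - <<'E'
from h import *
grab('top','t3')
i=cv2.imread('pics/t3.png')[222:332,190:350]
cv2.imwrite('pics/t3c.png',cv2.resize(i,None,fx=5,fy=5,interpolation=cv2.INTER_CUBIC))
o=get_obs();print(o['force'],o['tool_pos'],o['gripper_width'])
E
```

```text
[ 0.42365523  0.37781763 -0.09695459] [0.41894294 0.0727142  0.23304445] -0.0001519534547457461
```

View pics/t3c.png

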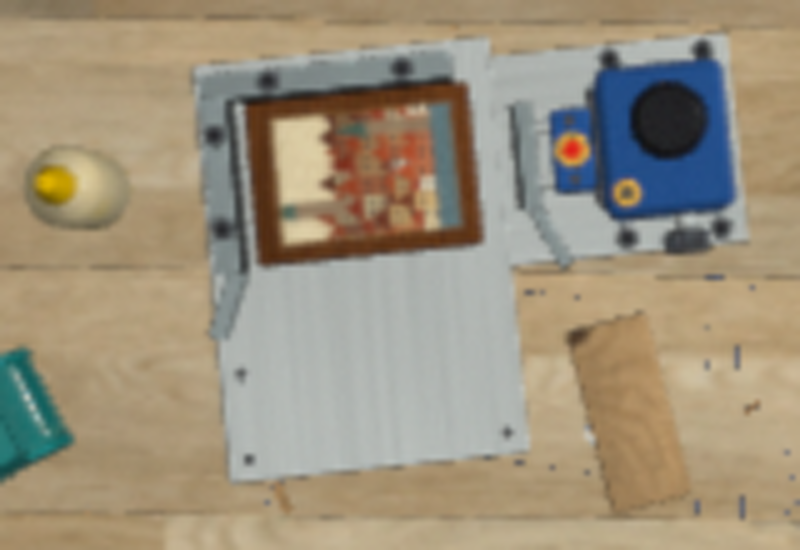

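The plaque is square and flush with the stop (its top edge runs along the stop from crop (248,103) to (468,84)), and the bystanders haven't moved. Next I'll position over the plunger.

send_rows([
  [-1, [0.04, 0.04, 0], 0],
  [-1, [0.08, 0.08, 0], 0],
  [-1, [0.1195, 0.119, 0], 0],
  [-1, [0.1195, 0.119, -0.02], 0],
  [-1, [0.1195, 0.119, -0.04], 0],
  [-1, [0.1195, 0.119, -0.04], 0],
])

```text
t: 7.6
tool_pos: [0.5372, 0.1928, 0.1912]
tool_rot: [3.141, 0.003, 0.114]
force: [-0.3, 0.5, 0.6]
gripper_width: 0.0002
gripper_force: 0.0
```

send_rows([
  [-1, [0, 0, -0.008], 0],
  [-1, [0, 0, -0.014], 0],
  [-1, [0, 0, -0.02], 0],
  [-1, [0, 0, -0.025], 0],
  [-1, [0, 0, -0.028], 0],
  [-1, [0, 0, -0.028], 0],
  [-1, [0, 0, -0.028], 0],
])

```text
t: 8.48
tool_pos: [0.5387, 0.1932, 0.1663]
tool_rot: [3.141, -0.001, 0.113]
force: [-8.3, -4.1, 25.5]
gripper_width: 0.0
gripper_force: 12.9
```

Bottomed out at 25 N. I'll let it rise, then repeat.

send_rows([
  [-1, [0, 0, 0.014], 0],
  [-1, [0, 0, 0.028], 0],
  [-1, [0, 0, 0.028], 0],
  [-1, [0, 0, 0.028], 0],
  [-1, [0, 0, 0.028], 0],
  [-1, [0, 0, 0.028], 0],
])

```text
t: 9.22
tool_pos: [0.5384, 0.1933, 0.1925]
tool_rot: [-3.142, 0.001, 0.114]
force: [0.3, -0.6, -0.4]
gripper_width: 0.0002
gripper_force: 0.0
```

send_rows([
  [-1, [0, 0, -0.01], 0],
  [-1, [0, 0, -0.017], 0],
  [-1, [0, 0, -0.023], 0],
  [-1, [0, 0, -0.028], 0],
  [-1, [0, 0, -0.028], 0],
  [-1, [0, 0, -0.028], 0],
  [-1, [0, 0, -0.014], 0],
  [-1, [0, 0, 0], 0],
  [-1, [0, 0, 0], 0],
  [-1, [0, 0, 0], 0],
  [-1, [0, 0, 0], 0],
  [-1, [0, 0, 0], 0],
])

```text
t: 10.72
tool_pos: [0.5383, 0.1933, 0.1925]
tool_rot: [-3.142, 0.001, 0.114]
force: [0.0, -0.2, -0.7]
gripper_width: -0.0
gripper_force: 0.0
```

send_rows([
  [-1, [0, 0, -0.01], 0],
  [-1, [0, 0, -0.017], 0],
  [-1, [0, 0, -0.023], 0],
  [-1, [0, 0, -0.028], 0],
  [-1, [0, 0, -0.028], 0],
  [-1, [0, 0, -0.028], 0],
  [-1, [0, 0, -0.014], 0],
  [-1, [0, 0, 0], 0],
  [-1, [0, 0, 0], 0],
  [-1, [0, 0, 0], 0],
  [-1, [0, 0, 0], 0],
  [-1, [0, 0, 0], 0],
])

```text
t: 12.22
tool_pos: [0.5384, 0.1933, 0.1925]
tool_rot: [-3.142, 0.001, 0.114]
force: [0.7, -0.5, 0.9]
gripper_width: 0.0
gripper_force: 0.0
```

```bash
python3 - <<'E'
from h import *
grab('scene','s4')
a=cv2.imread('pics/s4.png')[220:370,170:370]
cv2.imwrite('pics/s4c.png',cv2.resize(a,None,fx=4,fy=4,interpolation=cv2.INTER_CUBIC))
o=get_obs();print(o['force'],o['tool_pos'])
E
```

```text
[ 0.52418108 -0.12265478  0.05140398] [0.53838974 0.19331831 0.19257137]
```

View pics/s4c.png

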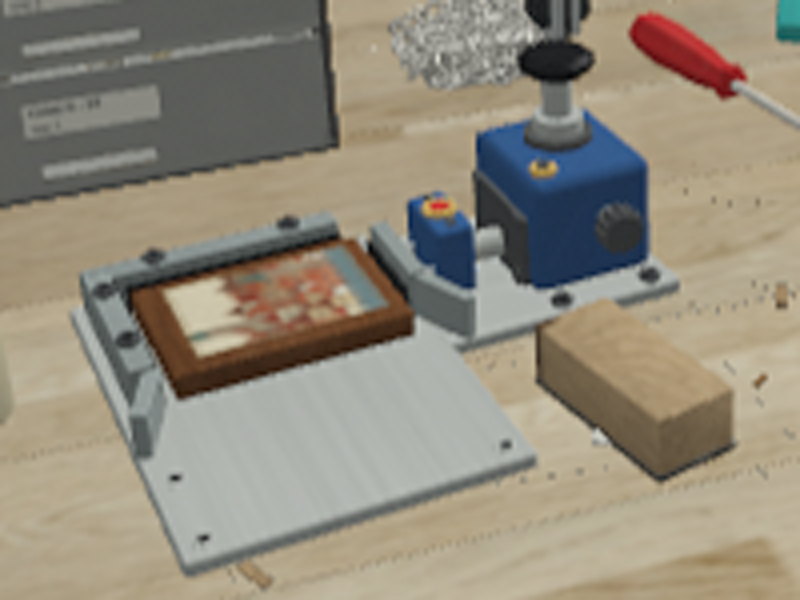

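The ram has fed and the jaw at crop (420,275) is nearly touching the plaque. The pin at (440,207) is still level, the plunger is up, and the plaque is still at the stop. I'll do two more strokes, then look.

send_rows([
  [-1, [0, 0, -0.01], 0],
  [-1, [0, 0, -0.017], 0],
  [-1, [0, 0, -0.023], 0],
  [-1, [0, 0, -0.028], 0],
  [-1, [0, 0, -0.028], 0],
  [-1, [0, 0, -0.028], 0],
  [-1, [0, 0, -0.014], 0],
  [-1, [0, 0, 0], 0],
  [-1, [0, 0, 0], 0],
  [-1, [0, 0, 0], 0],
  [-1, [0, 0, 0], 0],
  [-1, [0, 0, 0], 0],
])

```text
t: 13.78
tool_pos: [0.5383, 0.1933, 0.1925]
tool_rot: [-3.142, 0.001, 0.114]
force: [-0.3, -0.0, -0.1]
gripper_width: -0.0
gripper_force: 0.0
```

send_rows([
  [-1, [0, 0, -0.01], 0],
  [-1, [0, 0, -0.017], 0],
  [-1, [0, 0, -0.023], 0],
  [-1, [0, 0, -0.028], 0],
  [-1, [0, 0, -0.028], 0],
  [-1, [0, 0, -0.028], 0],
  [-1, [0, 0, -0.014], 0],
  [-1, [0, 0, 0], 0],
  [-1, [0, 0, 0], 0],
  [-1, [0, 0, 0], 0],
  [-1, [0, 0, 0], 0],
  [-1, [0, 0, 0], 0],
])

```text
t: 15.28
tool_pos: [0.5383, 0.1933, 0.1925]
tool_rot: [-3.142, 0.001, 0.114]
force: [-0.4, -0.2, -0.0]
gripper_width: 0.0002
gripper_force: 0.0
```

```bash
python3 - <<'E'
from h import *
grab('scene','s5')
a=cv2.imread('pics/s5.png')[220:370,170:370]
cv2.imwrite('pics/s5c.png',cv2.resize(a,None,fx=4,fy=4,interpolation=cv2.INTER_CUBIC))
E
```

```text
(no output)
```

View pics/s5c.png

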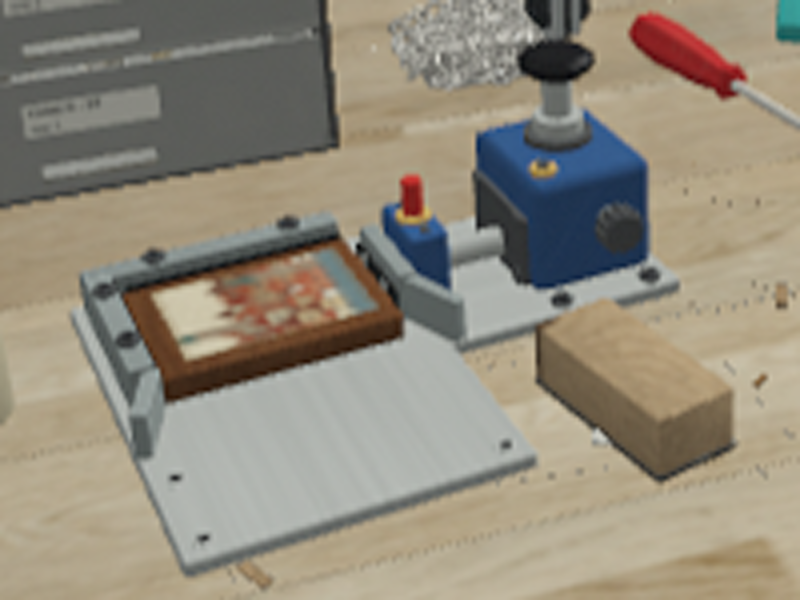

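The pin is out at crop (411,195), roughly 16 mm judging by its 10 mm width, and the plaque is against the fence and stop. Extra strokes do no harm, so one more will confirm the pin rises no further. Then I'll lift clear.

send_rows([
  [-1, [0, 0, -0.01], 0],
  [-1, [0, 0, -0.017], 0],
  [-1, [0, 0, -0.023], 0],
  [-1, [0, 0, -0.028], 0],
  [-1, [0, 0, -0.028], 0],
  [-1, [0, 0, -0.028], 0],
  [-1, [0, 0, -0.014], 0],
  [-1, [0, 0, 0], 0],
  [-1, [0, 0, 0.03], 0],
  [-1, [0, 0, 0.06], 0],
  [-1, [0, 0, 0.08], 0],
  [-1, [0, 0, 0.08], 0],
])

```text
t: 16.82
tool_pos: [0.5387, 0.1934, 0.2741]
tool_rot: [-3.141, -0.002, 0.114]
force: [0.4, 0.7, -0.2]
gripper_width: -0.0003
gripper_force: 0.0
```

send_rows([
  [-1, [-0.04, -0.04, 0], 0],
  [-1, [-0.07, -0.09, 0], 0],
  [-1, [-0.1, -0.14, 0], 0],
  [-1, [-0.1, -0.18, 0], 0],
  [-1, [-0.1, -0.18, 0], 0],
])

```text
t: 17.45
tool_pos: [0.4378, 0.0106, 0.2722]
tool_rot: [3.141, 0.001, 0.109]
force: [0.8, 1.7, 0.1]
gripper_width: 0.0
gripper_force: 0.0
```

```bash
python3 - <<'E'
from h import *
grab('scene','s6'); grab('top','t6')
a=[cv2.resize(cv2.imread(f'pics/{n}.png')[220:310,250:340],(400,400),interpolation=cv2.INTER_CUBIC) for n in('s5','s6')]
cv2.imwrite('pics/c6.png',np.hstack(a))
E
```

```text
(no output)
```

View pics/c6.png

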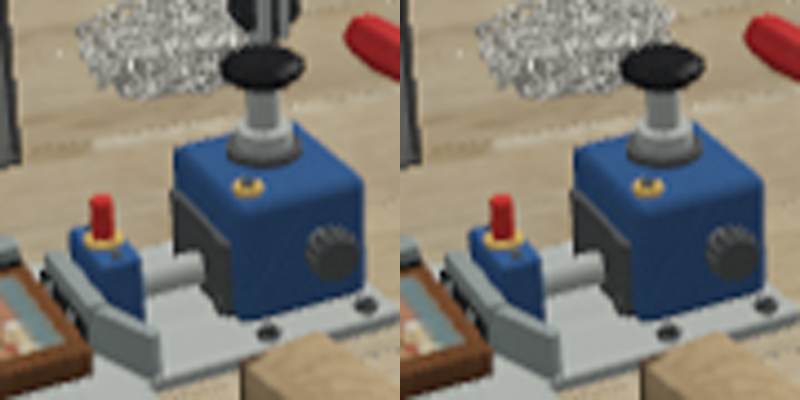

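The pin looks the same before (100,217) and after (500,217) the extra stroke, so it is fully out. The plunger is at the top and the arm is clear of everything.

```bash
python3 -c "
from cell import sign_off
print(sign_off())"
```

```text
the job is handed in; nothing more can be done
None
```

The plaque is home against the end stop and clamped, the red pin is fully out (an extra sixth stroke didn't raise it), the plunger is back at the top, and the job is handed in at about 17.5 s.

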